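Function check of the shaker's mushroom stop button

ROBOT

A 6-joint arm with a two-finger parallel gripper is mounted at the origin on the work surface. World frame = base frame: x ahead of the robot, y to its left, z up, the work surface at z = 0. Lengths are in m, angles in rad, forces in N, time in s.
With the tool pointing down it reaches from about 0.225 to 0.875 m from the base axis. Payload 3.4 kg.
Tool frame: the origin (TCP) lies on the centre line of the jaws, within the pads' length; the fingertips stand 19 mm ahead of it and the grasp point (between the pads) is the TCP (nose_length is the distance from the TCP to the fingertips, in m); z points along the fingers, y is the direction in which the jaws open and shut (so a half turn about z gives the same grasp; the last joint's range is limited). The gripper opens to 85 mm and grips with 20 to 120 N. Pads are 22 mm wide; open, the fingers measure 114 mm over their backs; the gripper's body (76 mm by 85 mm) begins 54 mm behind the grasp point. The pads swing forward as they close: fully open they stand 13 mm farther back than shut.
Start: joints at [-1.287, 0.276, 1.505, -0, 1.361, -0.121], TCP at [0.226, -0.529, 0.227] pointing down, gripper open.
Joint ranges: [-2.89, 2.89], [-0.75, 2.08], [0.22, 2.7], [-1.18, 4.32], [0.11, 2.71], [-2.7, 2.7]. Speed limits (rad/s): [2.57, 2.57, 3.14, 3.14, 3.14, 3.14].

INTERFACE

Orientations are given as a unit quaternion [w, x, y, z].
In Python, from rig import * gives the robot as it stands.
- The arm moves only by the shell command python3 -m jog 'ROWS' [OPENING] [FORCE]. ROWS is JSON, one flat list of numbers, 6 for each row, row after row: the shift along the tool's x, y, z in mm, then the turn, a rotation vector about the tool's x, y, z in degrees. In form: [tx, ty, tz, wx, wy, wz, tx, ty, tz, wx, wy, wz, ...]. A call has 1 to 10 rows; each row is the pose to reach, as a shift and turn from the pose commanded when the call began, along the tool's axes at that moment; what a row does not reach only later rows make up. A row lasts 1/8 s, in which the tool goes at most 62.5 mm and 10.7 degrees, less where a joint would pass 70% of its speed; a pose out of reach is approached as far as the arm can. A call with a gripper value outside its range is refused whole. OPENING is the closure, from 0 (fully open) to 1 (shut), set as the call begins (- or left out, the last holds). The fingers move at their own pace and stop on an object; FORCE is the grip in N (left out, the last holds). Time passes only in rows, so rows that repeat a pose let the fingers close. It gives the time, the measured TCP pose, the force and the opening at its end, in the units of the state.
- get_state(): the state, without advancing time (a new reading comes with each control period).
- get_image(name): name is "scene" or "top"; returns a dict with "frame" (480x640x3 uint8, red, green, blue), "camera_matrix" (3x3 intrinsics, pixels), "rvec" (rotation vector, rad) and "tvec" (3), from world to camera coordinates, as OpenCV has them. Camera axes: x right, y down, z forward; pixel columns grow to the right and rows downward; lengths in m; the calibration is good to about 2 mm. A picture is of the moment at which its call begins. There is no depth.
- sign_off(): hands the job in, once; it reports no verdict.
The state is a dict: "clock": time; "qpos": joint angles; "qd": joint speeds; "effort": joint torques, N m; "position": TCP position; "ee_rot": TCP orientation; "contact_force": force on the tool from outside, world axes, zero at the start; "moment": the same for the moment, N m; "width": finger opening in m.
Only numpy, scipy, OpenCV 4.12 (cv2) and the standard library are available. Lean on these libraries where they do the work, as an engineer would, in place of code of your own. Each camera call takes 0.05 s, during which the arm holds its last target.

TASK

Do the daily check of the shaker's stop button: push the wide mushroom button with the raised bar on its cap straight down until it latches, and let go so that it stays down by itself. Then turn it clockwise (seen from above) by pushing a fingertip sideways against the end of its bar until the latch lets go and it pops up, and leave it fully up and turned back to its rest. Use light pushes only, do not work the start button or the speed knob, and leave the glassware and other things about it where they stand.

Things in the scene. Friction and masses are not known exactly. Their poses are not given: they have to be found in the camera images.
- control_box: white control box, fixed to the table, 160 (its x) x 360 (its y) x 50 high; origin under its centre. Three control modules stand in a row along its y, 110 mm apart, 30 mm to +x of its middle line; which stands where varies. All have black round bases and grey controls
- stop_base: fixed round base of the mushroom stop, 68 dia x 11 high with a 50 dia neck to 18 high, origin at the centre of its underside, on the box top; z up. On it stands the grey mushroom button: cap 60 dia, when up its underside is 31 mm and its top face 41 mm above this origin, and on the cap stands a raised bar 54 long x 12 wide x 18 high, across the cap's centre; bar top 59 mm above this origin when up. At rest the bar lies along this body's x (yaw of base = yaw of bar)
- stop_top (a point): centre of the bar's top face, on the button's axis; moves with the button; its x axis runs along the bar, z up
- stop_bar_end (a point): one end of the bar (27 mm from the button's axis, +x end at rest), at the bar's top face, on its middle line; moves with the button. A thin dark line marks the bar top
- stop_press (a joint): how far the button is pushed in, m: 0 up, hard stop at 0.011. It is sprung up (about 2.5 N at the top, 8 N at the hard stop, a newton or two more while the latch is passed). Pushed beyond about 0.0085 it latches, and when let go stays in at about 0.005; a push of 9 to 10 mm is sure to latch
- stop_twist (a joint): turn of the button, rad, positive clockwise seen from above: 0 at rest, hard stop at 1.0. A light spring (0.02 to 0.1 N m) turns it back to 0 once it is up. When latched the turn is stiffer (up to 0.15 N m, some 7 N sideways near the end of the bar, and it may stay where it is let go); turning past about 0.65 frees the latch and the button springs up
- speed_base: fixed round base of the speed knob, 68 dia x 6 high, origin under its centre, on the box top; the knob on it is 44 dia with a bar grip, its top 44 mm above this origin
- speed_bar_end (a point): point at the end of the speed knob's bar grip, at its top, 20 mm from the knob's axis; it shows how the knob is turned. Must not be turned
- start_base: fixed round base of the start button, 48 dia x 12 high, origin under its centre, on the box top; the flat grey button on it is 32 dia, its top 22 mm above this origin
- start (a joint): how far the start button is pushed in, m: 0 up, 0.006 fully in. Must not be pushed
- vial: small clear screw-cap vial, 22 dia x 45 high, standing on the control box top between the modules, on the robot's side; loose, origin at the centre of its underside
- jar: glass jar with white lid, 48 dia x 65 high, on the table on the robot's side of the box; loose, origin at the centre of its underside
- beaker: clear open beaker, 66 dia x 80 high, on the table behind the box; loose, origin at the centre of its underside
- reagent: glass reagent bottle with orange cap, 60 dia x 100 high, on the table behind the box; loose, origin at the centre of its underside
- tip_box: blue box 80 x 115 x 55 high, on the table to the robot's right; loose, origin at the centre of its underside
- marker: black marker pen, 12 dia x 132 long with round ends, lying on the table to the robot's left (origin on its underside as built); loose
- wash: white plastic bottle, 70 dia x 170 high, on the table to the robot's left; loose, origin at the centre of its underside

How it is judged:
On the way, in this order (a step that is already met when the one before it is completed fails the run):
1. the mushroom button is latched: in by more than 4 mm with the robot off it, for 0.2 s (value of joint stop_press above 0.004 m and contact force between each of the fingers, the arm and stop_twist below 0.2 N), for 0.2 s.
2. the button, still in by more than 3.5 mm, is turned clockwise by more than 0.4 rad (value of joint stop_press above 0.0035 m and value of joint stop_twist above 0.4 rad).
At the end, for the whole second after the job is handed in: The stop button is fully up (within 1.5 mm) and turned back to its rest (within 0.12 rad), at rest; no loose thing is more than 20 mm from where it stood (value of joint stop_press below 0.0015 m and value of joint stop_twist below 0.12 rad and velocity of joint stop_twist below 0.05 rad/s and distance of each of vial, jar, beaker, reagent, tip_box, marker, wash from where it was at the start of the episode below 0.02 m); the robot touches nothing.
It fails at once if the start button is pushed in by more than 3 mm (value of joint start above 0.003 m).
It fails at once if the speed knob is turned (its bar end moves more than 5 mm) (distance of speed_bar_end from where it was at the start of the episode above 0.005 m).
It fails at once if the stop button is pushed, struck or squeezed with more than 60 N (contact force between the fingers and stop_twist above 60 N).
It fails at once if a loose thing is lifted, carried or knocked more than 30 mm from its place (distance of any of vial, jar, beaker, reagent, tip_box, marker, wash from where it was at the start of the episode above 0.03 m).
It fails at once if a standing thing is tipped by more than 0.5 rad (angle between any of vial, jar, beaker, reagent, tip_box, wash's own z axis and vertical above 0.5 rad).
It also fails if it takes over 38 s, if anything falls off the work surface, if the arm or the gripper's body presses on something with over 40 N, if the wrist force passes 120 N, or if a joint passes its speed limit or range.

## Working session

There is one attempt and no reset: what is moved stays moved. The work goes in short steps, Python scripts to look and compute and a shell command to move; the robot and the scene stay as the last step left them, time stands still between calls to the robot, and variables do not carry over. Pictures are saved under pics/ and viewed, and the job is handed in when it is done.

```bash
mkdir -p pics; ls
python3 - <<'E'
from rig import *
import cv2
s=get_state();print(s)
for n in("scene","top"):
    d=get_image(n);cv2.imwrite(f"pics/{n}0.png",d["frame"][:,:,::-1]);print(n,d["camera_matrix"],d["rvec"],d["tvec"])
E
```

```text
pics
{'clock': 0.0, 'qpos': array([-1.28701742e+00,  2.76629889e-01,  1.50616372e+00,  8.70144830e-06,
        1.36069219e+00, -1.20996341e-01]), 'qd': array([ 0.00039709,  0.00016806, -0.00148367,  0.00075745,  0.00046802,
       -0.00013833]), 'effort': array([-1.93824548e-03, -4.16782665e+01, -2.45806861e+01, -6.32837673e-04,
        1.11604683e-02,  1.15498770e-05]), 'position': array([ 0.22628802, -0.52800727,  0.22630763]), 'ee_rot': array([-9.43783935e-04,  9.79589182e-01,  2.01007808e-01, -7.27175394e-05]), 'contact_force': array([0.13713844, 0.05654658, 0.25439785]), 'moment': array([-0.03719077, -0.02351586,  0.04103889]), 'width': 0.08547246413075572}
scene [[451.36758971   0.         321.50366216]
 [  0.         451.36758971 237.82365239]
 [  0.           0.           1.        ]] [ 2.07939203  1.40918254 -0.53076282] [-0.16952111 -0.285747    1.37301295]
top [[450.0127388    0.         321.57398593]
 [  0.         450.0127388  238.98958364]
 [  0.           0.           1.        ]] [ 2.20052755 -2.15507438  0.10378447] [-0.01540986  0.51363636  1.00402097]
```

View pics/scene0.png

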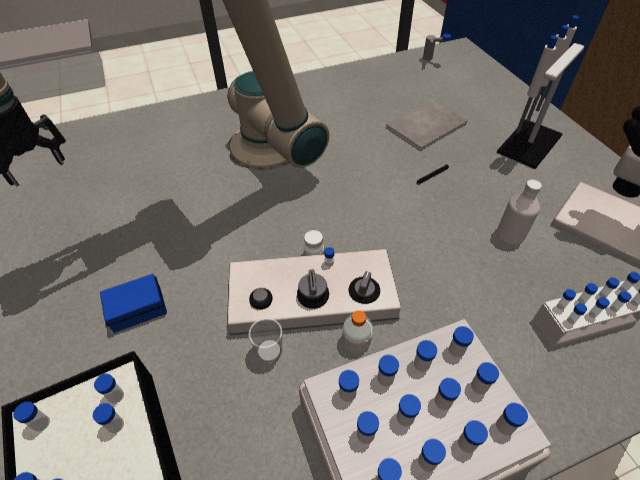

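View pics/top0.png

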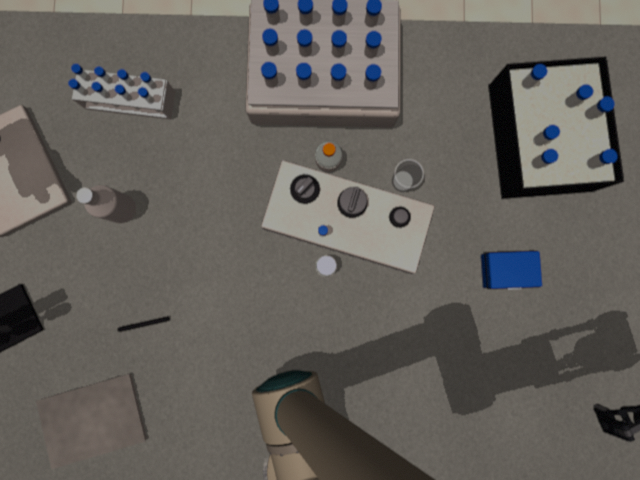

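Run:
```python
import cv2,numpy as np
a=cv2.imread("pics/top0.png")[150:280,250:450];b=cv2.imread("pics/scene0.png")[225:345,220:410]
a=cv2.resize(a,None,fx=4,fy=4,interpolation=2);b=cv2.resize(b,None,fx=4,fy=4,interpolation=2)
cv2.imwrite("pics/za.png",a);cv2.imwrite("pics/zb.png",b)
```

```text
(no output)
```

View pics/za.png

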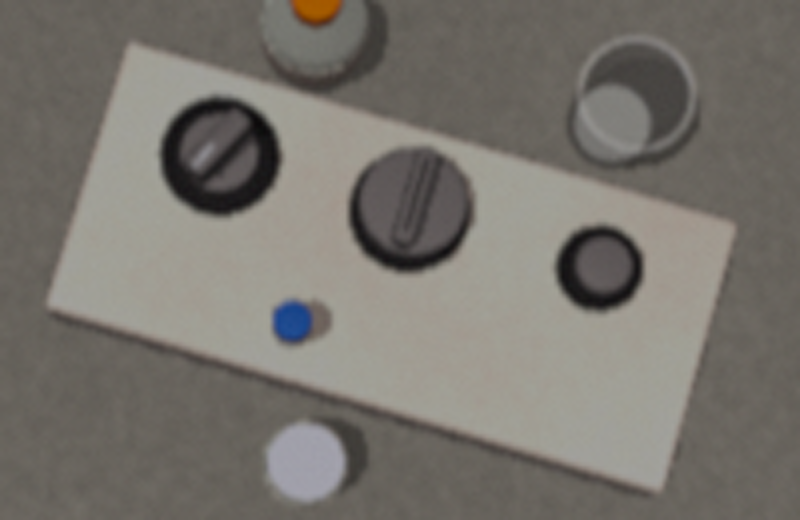

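View pics/zb.png

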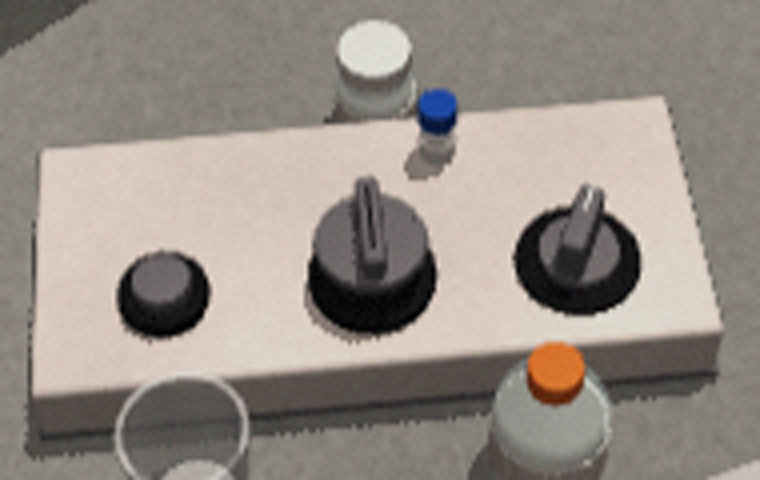

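```bash
cat > h.py <<'E'
from rig import *
import cv2,numpy as np
def ray(d,uv,z):
    K=d["camera_matrix"];R,_=cv2.Rodrigues(np.array(d["rvec"]));t=np.array(d["tvec"]).ravel()
    p=cv2.undistortPoints(np.array([[uv]],float),K,None).ravel()
    c=-R.T@t;v=R.T@np.array([p[0],p[1],1.]);return c+v*(z-c[2])/v[2]
def proj(d,P):
    return cv2.projectPoints(np.array(P,float).reshape(-1,3),np.array(d["rvec"]),np.array(d["tvec"]),d["camera_matrix"],None)[0].reshape(-1,2)
E
python3 - <<'E'
from h import *
T=get_image("top");S=get_image("scene")
f=lambda p:(p[0]/4+250-.375,p[1]/4+150-.375)
g=lambda p:(p[0]/4+220-.375,p[1]/4+225-.375)
c=np.array([ray(T,f(p),.05) for p in[(131,43),(736,226),(660,492),(48,306)]]);print(c.round(4),c.mean(0))
print([np.linalg.norm(c[i]-c[i-1]).round(4) for i in range(4)])
c2=np.array([ray(S,g(p),.05) for p in[(42,150),(665,97),(720,330),(35,395)]]);print(c2.round(4),c2.mean(0))
a=ray(T,f((430,150)),.109);b=ray(T,f((404,246)),.109);print("bar T",a,b,(a+b)/2,np.linalg.norm(a-b),np.degrees(np.arctan2(*(a-b)[1::-1])))
a=ray(S,g((366,180)),.109);b=ray(S,g((373,265)),.109);print("bar S",a,b,(a+b)/2,np.linalg.norm(a-b),np.degrees(np.arctan2(*(b-a)[1::-1])))
for n,p,z in(("vial",(292,321),.095),("jar",(307,461),.065),("reag",(316,5),.1),("beak",(636,98),.08),("speed",(220,155),.056),("start",(603,265),.072)):print(n,ray(T,f(p),z).round(4))
for n,p,z in(("vial",(438,105),.095),("jar",(374,45),.065),("reag",(556,365),.1),("beak",(182,428),.08),("start",(163,277),.072)):print(n,ray(S,g(p),z).round(4))
E
```

```text
[[ 0.6877  0.0875  0.05  ]
 [ 0.5907 -0.2541  0.05  ]
 [ 0.4411 -0.2118  0.05  ]
 [ 0.5374  0.1295  0.05  ]] [ 0.56420098 -0.06220678  0.05      ]
[np.float64(0.156), np.float64(0.3551), np.float64(0.1554), np.float64(0.3545)]
[[ 0.4424 -0.2133  0.05  ]
 [ 0.5392  0.1291  0.05  ]
 [ 0.6893  0.085   0.05  ]
 [ 0.594  -0.2549  0.05  ]] [ 0.56620367 -0.06351173  0.05      ]
bar T [ 0.61774996 -0.07718089  0.109     ] [ 0.5662323  -0.06419537  0.109     ] [ 0.59199113 -0.07068813  0.109     ] 0.053129013667063255 -14.147250009996348
bar S [ 0.57159902 -0.06517108  0.109     ] [ 0.62174774 -0.0803993   0.109     ] [ 0.59667338 -0.07278519  0.109     ] 0.052409848293256595 -16.891502754458322
vial [ 0.5269 -0.0062  0.095 ]
jar [ 0.4537 -0.0161  0.065 ]
reag [ 0.6973 -0.0156  0.1   ]
beak [ 0.6551 -0.1918  0.08  ]
speed [0.6235 0.0356 0.056 ]
start [ 0.5638 -0.1757  0.072 ]
vial [ 0.5293 -0.0079  0.095 ]
jar [ 0.4518 -0.0163  0.065 ]
reag [ 0.7025 -0.0173  0.1   ]
beak [ 0.6567 -0.1929  0.08  ]
start [ 0.5646 -0.176   0.072 ]
```

```bash
cat >> h.py <<'E'
from scipy.spatial.transform import Rotation as Ro
C=np.array([.594,-.0715]);Y=np.radians(-15.7)
ex=np.array([np.cos(Y),np.sin(Y)]);ey=np.array([-np.sin(Y),np.cos(Y)])
def plan(bx,by,ztip,yaw=None):
    """TCP goal at box-frame offset (mm) from stop axis, tip height mm; returns row numbers"""
    s=get_state();R=Ro.from_quat(s["ee_rot"],scalar_first=True)
    xy=C+(ex*bx+ey*by)/1000;g=np.array([*xy,ztip/1000+.019])
    yaw=np.radians(74.3)
    G=Ro.from_euler('ZX',[yaw,np.pi])
    print("t",s["clock"],"pos",s["position"].round(4),"row",(R.inv().apply(g-s["position"])*1000).round(1),np.degrees((R.inv()*G).as_rotvec()).round(2),"F",s["contact_force"].round(2),"w",s["width"])
    d=s["position"][:2]-C;print("box off",(d@ex*1000).round(1),(d@ey*1000).round(1),"tip",(s["position"][2]*1000-19).round(1))
E
python3 -c "
from h import *
plan(0,0,150)"
```

```text
t 0.2 pos [ 0.2264 -0.5282  0.2267] row [ 517.8 -275.    58. ] [-6.000e-02 -4.000e-02 -5.111e+01] F [-0.29  0.49  0.21] w 0.0851765363844948
box off -230.3 -539.2 tip 207.7
```

```bash
python3 -m jog '[52,-27,0,0,0,-5,104,-55,0,0,0,-10,155,-82,0,0,0,-15,207,-110,0,0,0,-20,259,-137,0,0,0,-25,311,-165,10,0,0,-31,362,-192,20,0,0,-36,414,-220,30,0,0,-41,466,-247,40,0,0,-46,500,-266,50,0,0,-51]' 1 20
python3 -m jog '[18,0,0,0,0,0,18,0,0,0,0,0]'
python3 - <<'E'
from h import *
plan(0,0,114)
for n in("scene","top"):
    d=get_image(n);f=d["frame"][:,:,::-1]
    f=f[225:345,220:410] if n=="scene" else f[150:280,250:450]
    cv2.imwrite(f"pics/{n}1.png",cv2.resize(f,None,fx=4,fy=4,interpolation=2))
E
```

```text
clock: 1.45
position: [0.5827, -0.0848, 0.1766]
ee_rot: [0.0, 0.796, 0.605, 0.0]
contact_force: [-0.1, -0.4, 0.4]
width: -0.0002
clock: 1.7
position: [0.5858, -0.0692, 0.1772]
ee_rot: [-0.0, 0.797, 0.604, -0.0]
contact_force: [0.0, -0.9, -0.9]
width: 0.0
t 1.7 pos [ 0.5858 -0.0692  0.1772] row [ 0.   8.5 44.1] [-0.04  0.04 -0.06] F [ 0.03 -0.85 -0.87] w 3.849052935181807e-05
box off -8.5 0.0 tip 158.2
```

View pics/scene1.png

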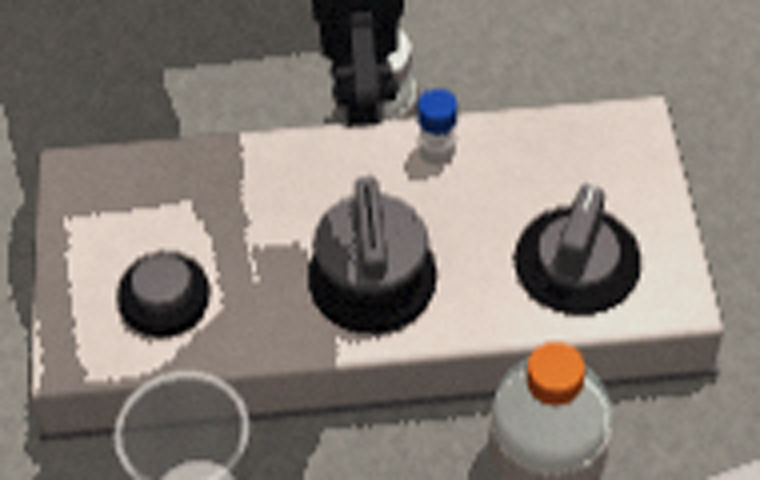

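View pics/top1.png

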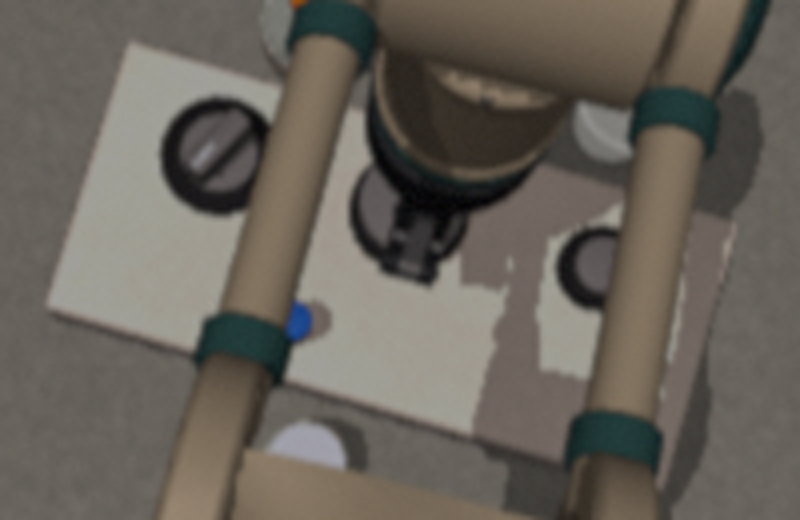

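```bash
python3 -m jog '[0,9,10,0,0,0,0,9,20,0,0,0,0,9,30,0,0,0,0,9,38,0,0,0,0,9,44,0,0,0,0,9,44,0,0,0,0,9,44,0,0,0]'
python3 - <<'E'
from h import *
plan(0,0,100)
d=get_image("scene");f=d["frame"][:,:,::-1][225:345,220:410]
cv2.imwrite(f"pics/s2.png",cv2.resize(f,None,fx=4,fy=4,interpolation=2))
E
```

```text
clock: 2.68
position: [0.5951, -0.0723, 0.1335]
ee_rot: [0.0, 0.798, 0.603, 0.0]
contact_force: [-0.4, -0.5, 0.5]
width: 0.0003
t 2.675 pos [ 0.5951 -0.0723  0.1335] row [ 0.4 -1.3 14.5] [ 0.04  0.   -0.1 ] F [-0.39 -0.55  0.51] w 0.00034311867952184857
box off 1.3 -0.4 tip 114.5
```

View pics/s2.png

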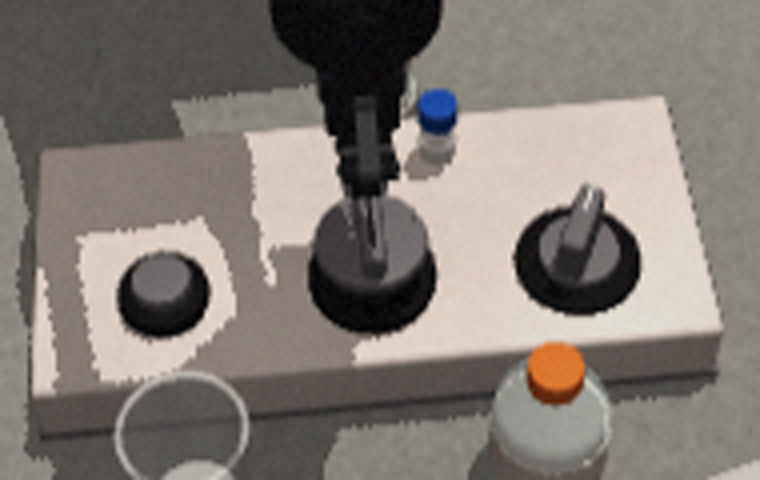

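```bash
python3 -m jog '[0,-1,3,0,0,0,0,-1,6,0,0,0,0,-1,8,0,0,0,0,-1,8,0,0,0]';python3 -m jog '[0,0,2,0,0,0,0,0,4,0,0,0,0,0,4,0,0,0]'
```

```text
clock: 3.22
position: [0.5937, -0.072, 0.1249]
ee_rot: [-0.0, 0.798, 0.603, -0.0]
contact_force: [0.2, -0.2, 0.3]
width: 0.0005
clock: 3.6
position: [0.5937, -0.072, 0.1209]
ee_rot: [-0.0, 0.798, 0.603, -0.0]
contact_force: [0.4, -0.2, 0.2]
width: -0.0001
```

Run:
```python
from h import *
plan(0,0,100)
for n in("scene","top"):
    d=get_image(n);f=d["frame"][:,:,::-1]
    f=f[225:345,220:410] if n=="scene" else f[150:280,250:450]
    cv2.imwrite(f"pics/{n}3.png",cv2.resize(f,None,fx=4,fy=4,interpolation=2))
```

```text
t 3.6 pos [ 0.5937 -0.072   0.1209] row [0.6 0.1 1.9] [-0.02  0.01 -0.11] F [ 0.38 -0.16  0.15] w -5.295788431833637e-05
box off -0.1 -0.6 tip 101.9
```

View pics/scene3.png

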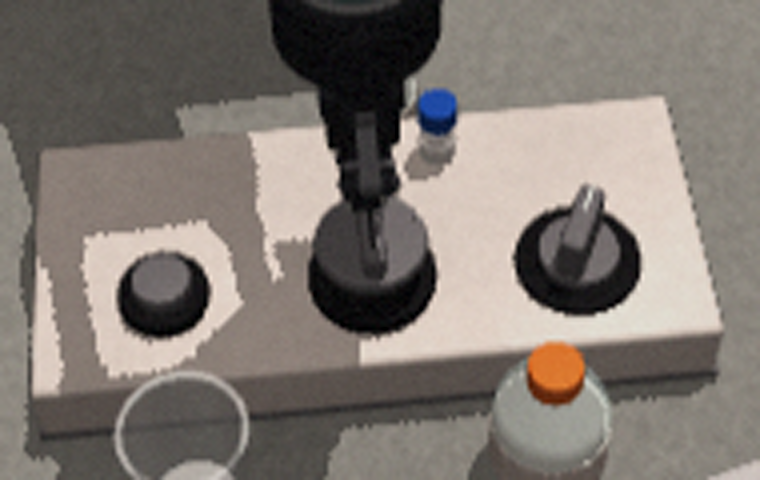

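View pics/top3.png

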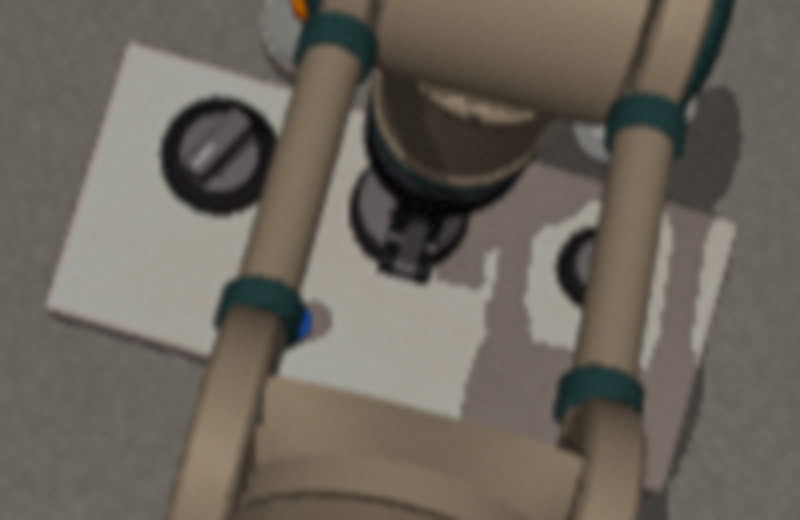

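```bash
python3 - <<'E'
from h import *
import rig
print([n for n in dir(rig) if n[0]!='_'], getattr(rig,'nose_length',None))
d=get_image("scene");p=get_state()["position"]
for z in(p[2],p[2]-.01,p[2]-.019,.109):
  for bx in(-14,0,14,27):
    q=np.array([*(C+ex*bx/1000),z]); print(round(z,4),bx,(proj(d,[q])[0]-[220,225])*4)
E
python3 - <<'E'
import cv2
f=cv2.imread('pics/scene3.png')[60:300,260:480]
cv2.imwrite('pics/s3z.png',cv2.resize(f,None,fx=2.5,fy=2.5,interpolation=2))
E
```

```text
['MotionError', 'get_image', 'get_state', 'nose_length', 'sign_off'] 0.019
0.1212 -14 [365.37018114 178.80999041]
0.1212 0 [367.80857972 201.23240138]
0.1212 14 [370.29626155 224.10799892]
0.1212 27 [372.65169883 245.76753525]
0.1112 -14 [365.89983768 190.47529453]
0.1112 0 [368.32313923 212.82629183]
0.1112 14 [370.79500602 235.62522414]
0.1112 27 [373.13508471 257.2086266 ]
0.1022 -14 [366.36909867 200.8104302 ]
0.1022 0 [368.77895359 223.09655549]
0.1022 14 [371.23674061 245.82595258]
0.1022 27 [373.56315185 267.34039812]
0.109 -14 [366.01751043 193.06695218]
0.109 0 [368.43744635 215.40182339]
0.109 14 [370.90578847 238.18346115]
0.109 27 [373.2424452  259.74970455]
```

View pics/s3z.png

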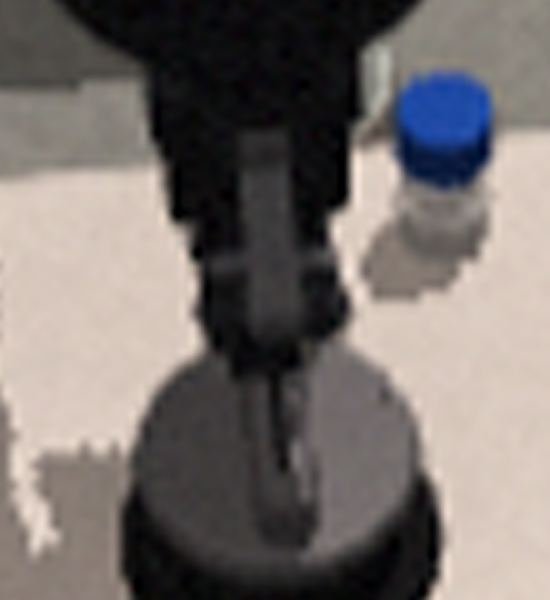

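```bash
for i in 1 2 ; do python3 -m jog '[0,0,1,0,0,0,0,0,2,0,0,0,0,0,2,0,0,0]' | grep -v ee_rot; done
python3 - <<'E'
from h import *
plan(0,0,100)
d=get_image("scene");f=d["frame"][:,:,::-1][240:300,285:340]
cv2.imwrite(f"pics/s4.png",cv2.resize(f,None,fx=10,fy=10,interpolation=2))
E
```

```text
clock: 4.12
position: [0.5938, -0.072, 0.1191]
contact_force: [-0.4, 0.5, 0.7]
width: 0.0001
clock: 4.5
position: [0.5938, -0.072, 0.1171]
contact_force: [-0.5, -0.3, 0.1]
width: 0.0
t 4.5 pos [ 0.5938 -0.072   0.1171] row [ 0.5  0.1 -1.9] [-0.01  0.   -0.11] F [-0.51 -0.27  0.15] w 2.3480298130653577e-06
box off -0.1 -0.5 tip 98.1
```

View pics/s4.png

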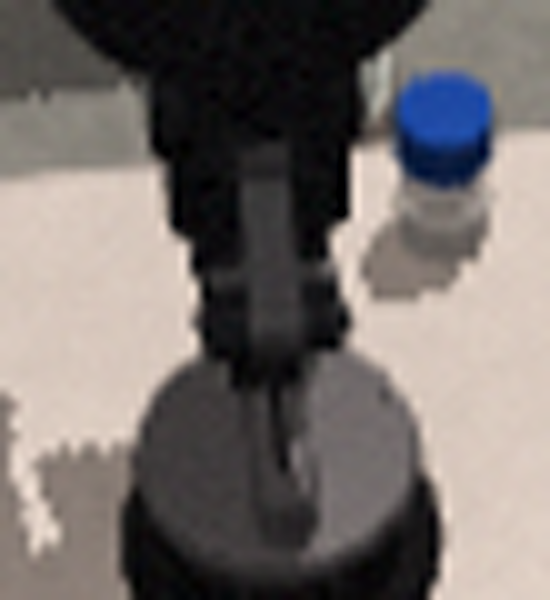

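```bash
for i in 1 2 3; do python3 -m jog '[0,0,1,0,0,0,0,0,2,0,0,0]' | grep -v ee_rot; done
python3 - <<'E'
from h import *
d=get_image("scene");f=d["frame"][:,:,::-1][240:300,285:340]
cv2.imwrite(f"pics/s5.png",cv2.resize(f,None,fx=10,fy=10,interpolation=2))
E
```

```text
clock: 4.8
position: [0.5939, -0.072, 0.1151]
contact_force: [0.6, -0.0, -0.7]
width: -0.0001
clock: 5.05
position: [0.5939, -0.072, 0.1131]
contact_force: [-0.2, -0.0, -0.5]
width: 0.0003
clock: 5.3
position: [0.5939, -0.072, 0.1111]
contact_force: [0.5, -0.3, -0.0]
width: -0.0
```

View pics/s5.png

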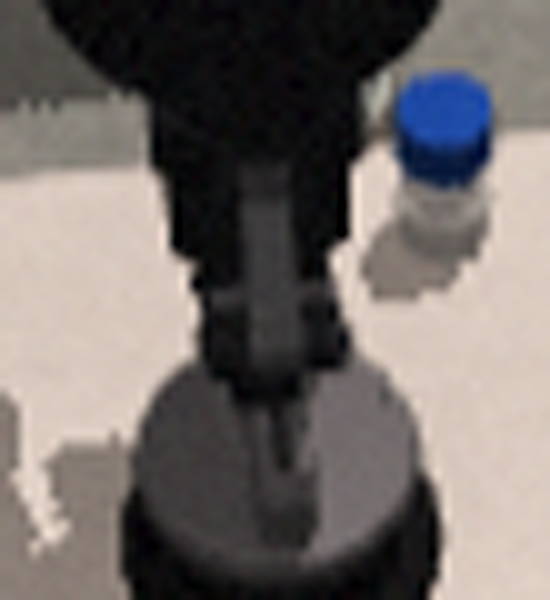

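```bash
for i in 1 2 3; do python3 -m jog '[0,0,1,0,0,0,0,0,1,0,0,0]' | grep -v ee_rot; done
python3 - <<'E'
from h import *
d=get_image("scene");f=d["frame"][:,:,::-1][240:300,285:340]
cv2.imwrite(f"pics/s6.png",cv2.resize(f,None,fx=10,fy=10,interpolation=2))
E
```

```text
clock: 5.6
position: [0.5938, -0.072, 0.1101]
contact_force: [-0.3, 1.7, 0.2]
width: -0.0001
clock: 5.85
position: [0.5938, -0.072, 0.1091]
contact_force: [1.2, 0.5, 0.6]
width: 0.0005
clock: 6.1
position: [0.5938, -0.072, 0.1081]
contact_force: [0.6, 0.5, -0.8]
width: -0.0
```

View pics/s6.png

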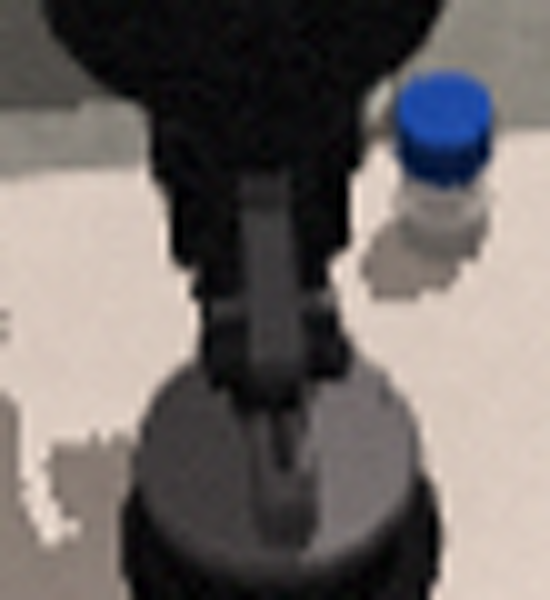

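Run:
```python
from h import *
d=get_image("scene");f=d["frame"][:,:,::-1];cv2.imwrite("pics/sc7.png",f)
a=cv2.imread("pics/scene0.png")
c=[cv2.resize(x[258:312,290:336],None,fx=8,fy=8,interpolation=0) for x in(a,f)]
cv2.imwrite("pics/cmp7.png",np.hstack(c))
```

```text
(no output)
```

View pics/cmp7.png

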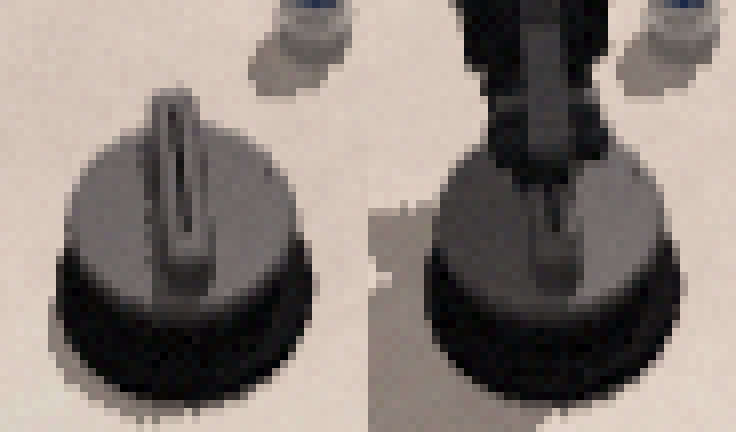

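```bash
for i in 1 2 3; do python3 -m jog '[0,0,1,0,0,0,0,0,1,0,0,0]' | grep -v ee_rot; done
python3 - <<'E'
from h import *
d=get_image("scene");f=d["frame"][:,:,::-1]
s=get_state();print(s["effort"],s["moment"])
a=cv2.imread("pics/scene0.png")
c=[cv2.resize(x[258:312,290:336],None,fx=8,fy=8,interpolation=0) for x in(a,f)]
cv2.imwrite("pics/cmp8.png",np.hstack(c))
E
```

```text
clock: 6.45
position: [0.5938, -0.072, 0.1071]
contact_force: [0.3, 0.1, -0.4]
width: 0.0002
clock: 6.7
position: [0.5938, -0.072, 0.1061]
contact_force: [-0.6, -0.5, 0.9]
width: -0.0002
clock: 6.95
position: [0.5938, -0.072, 0.1051]
contact_force: [-1.1, 0.4, -0.1]
width: 0.0003
[-3.13012788e-04 -4.58541048e+01 -2.14958632e+01 -6.45249056e-04
  1.42069242e-03 -1.00040739e-05] [-0.0268306   0.0089332   0.05186534]
```

View pics/cmp8.png

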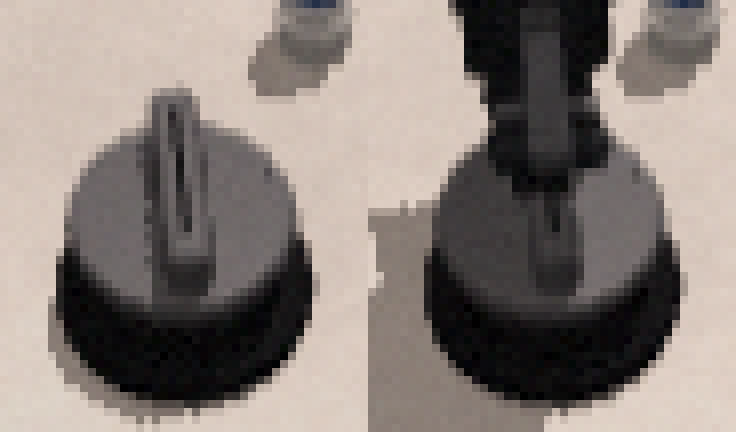

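```bash
for i in 1 2; do python3 -m jog '[0,0,1.5,0,0,0,0,0,3,0,0,0]' | grep -v ee_rot; done
python3 - <<'E'
from h import *
d=get_image("scene");f=d["frame"][:,:,::-1];cv2.imwrite("pics/full9.png",f)
a=cv2.imread("pics/scene0.png")
c=[cv2.resize(x[258:312,290:336],None,fx=8,fy=8,interpolation=0) for x in(a,f)]
cv2.imwrite("pics/cmp9.png",np.hstack(c))
E
```

```text
clock: 7.25
position: [0.5941, -0.072, 0.1027]
contact_force: [-1.1, 0.3, 4.5]
width: -0.0001
clock: 7.5
position: [0.5941, -0.072, 0.0995]
contact_force: [-0.9, -0.2, 5.2]
width: 0.0001
```

View pics/cmp9.png

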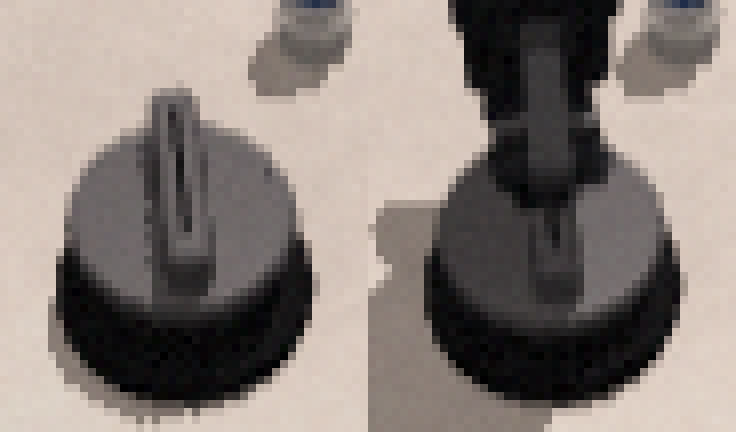

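View pics/full9.png

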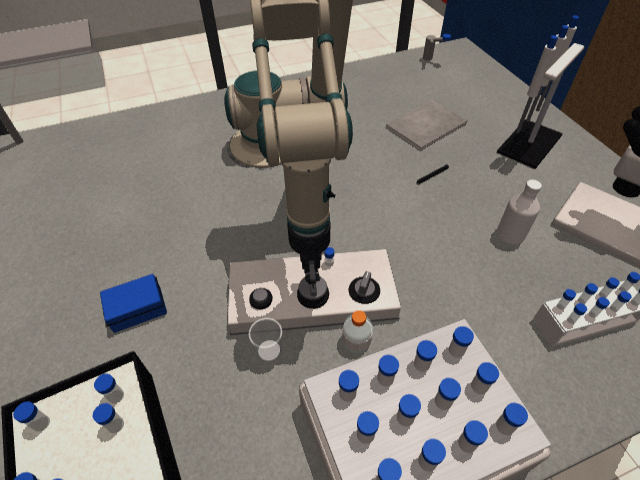

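```bash
python3 -m jog '[0,0,1.5,0,0,0,0,0,3,0,0,0,0,0,3,0,0,0]' | grep -v ee_rot;  python3 -m jog '[0,0,1,0,0,0,0,0,1,0,0,0]' | grep -v ee_rot
python3 - <<'E'
from h import *
d=get_image("scene");f=d["frame"][:,:,::-1]
a=cv2.imread("pics/scene0.png")
c=[cv2.resize(x[258:312,290:336],None,fx=8,fy=8,interpolation=0) for x in(a,f)]
cv2.imwrite("pics/cmp10.png",np.hstack(c))
E
```

```text
clock: 7.92
position: [0.5941, -0.0721, 0.0965]
contact_force: [-0.9, 0.4, 6.6]
width: -0.0003
clock: 8.18
position: [0.5941, -0.0721, 0.0957]
contact_force: [-0.2, -0.2, 6.0]
width: 0.0005
```

View pics/cmp10.png

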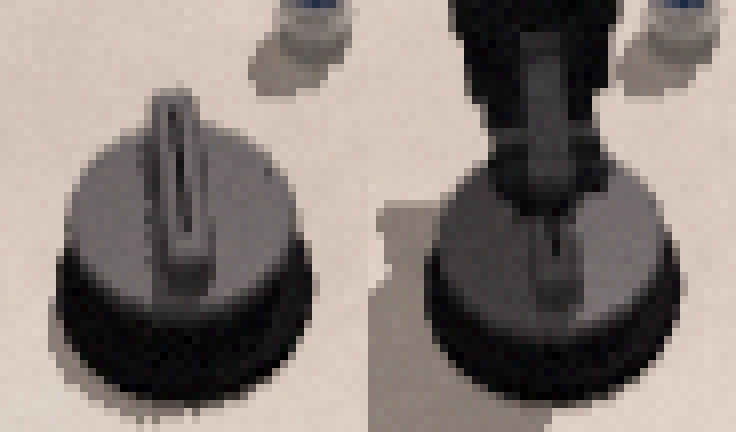

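```bash
for i in 1 2 3; do python3 -m jog '[0,0,0.7,0,0,0,0,0,0.7,0,0,0]' | grep -v ee_rot; done
```

```text
clock: 8.48
position: [0.5942, -0.0721, 0.0951]
contact_force: [-1.3, 0.5, 5.9]
width: 0.0002
clock: 8.72
position: [0.5942, -0.0721, 0.0945]
contact_force: [-1.7, -0.4, 7.1]
width: -0.0006
clock: 8.98
position: [0.5942, -0.0721, 0.0939]
contact_force: [-0.3, 0.5, 8.2]
width: -0.0
```

```bash
for i in 1 2; do python3 -m jog '[0,0,0.7,0,0,0,0,0,0.7,0,0,0]' | grep -v ee_rot; done
python3 - <<'E'
from h import *
d=get_image("scene");f=d["frame"][:,:,::-1]
a=cv2.imread("pics/scene0.png")
c=[cv2.resize(x[258:312,290:336],None,fx=8,fy=8,interpolation=0) for x in(a,f)]
cv2.imwrite("pics/cmp11.png",np.hstack(c))
E
```

```text
clock: 9.22
position: [0.5943, -0.0721, 0.0938]
contact_force: [-2.4, 0.1, 11.2]
width: 0.0002
clock: 9.48
position: [0.5944, -0.0721, 0.0938]
contact_force: [-2.6, 1.7, 14.4]
width: -0.0002
```

View pics/cmp11.png

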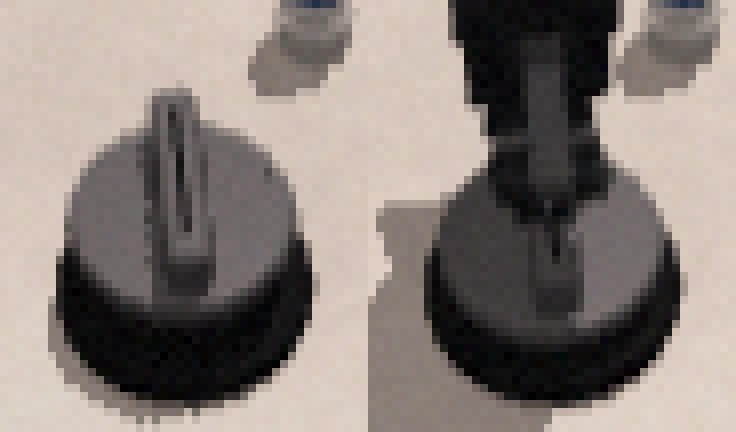

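```bash
python3 -m jog '[0,0,-4,0,0,0,0,0,-9,0,0,0,0,0,-16,0,0,0,0,0,-24,0,0,0,0,0,-24,0,0,0,0,0,-24,0,0,0,0,0,-24,0,0,0]' | grep -v ee_rot;  python3 - <<'E'
from h import *
d=get_image("scene");f=d["frame"][:,:,::-1]
a=cv2.imread("pics/scene0.png")
c=[cv2.resize(x[258:312,290:336],None,fx=8,fy=8,interpolation=0) for x in(a,f)]
cv2.imwrite("pics/cmp12.png",np.hstack(c))
plan(-32,-30,96)
E
```

```text
clock: 10.4
position: [0.5936, -0.072, 0.1153]
contact_force: [0.5, -0.9, -0.9]
width: -0.0002
t 10.45 pos [ 0.5937 -0.072   0.1154] row [-29.5 -31.8   0.4] [-0.03  0.01 -0.11] F [ 0.35 -0.28  0.51] w 7.204900610111045e-05
box off -0.2 -0.5 tip 96.4
```

View pics/cmp12.png

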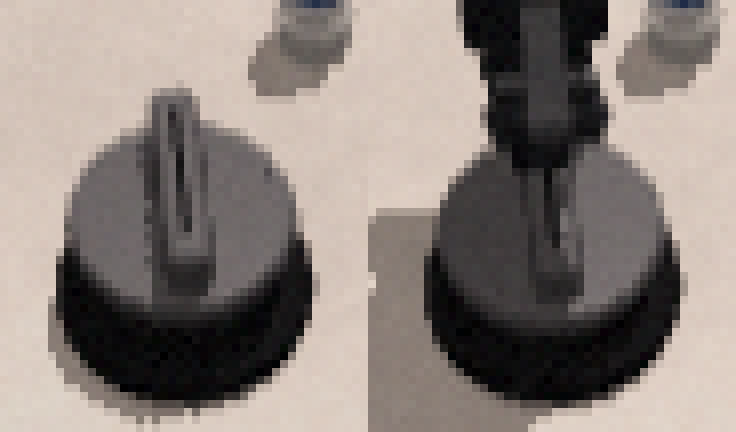

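```bash
python3 -m jog '[-10,-9,0,0,0,0,-20,-18,0,0,0,0,-29,-27,0,0,0,0,-29,-27,8,0,0,0,-29,-27,15,0,0,0,-29,-27,20,0,0,0,-29,-27,24,0,0,0,-29,-27,24,0,0,0]' | grep -v ee_rot;  python3 - <<'E'
from h import *
for n in("scene","top"):
    d=get_image(n);f=d["frame"][:,:,::-1]
    f=f[225:345,220:410] if n=="scene" else f[150:280,250:450]
    cv2.imwrite(f"pics/{n}13.png",cv2.resize(f,None,fx=4,fy=4,interpolation=2))
plan(-27,-30,71.8)
E
```

```text
clock: 11.45
position: [0.56, -0.0924, 0.0912]
contact_force: [-0.1, 0.3, -0.2]
width: 0.0001
t 11.55 pos [ 0.5602 -0.0925  0.0917] row [-0.6 -0.1  0.9] [ 0.01  0.01 -0.09] F [-0.24  0.86 -0.58] w -0.00018100464963990992
box off -26.9 -29.4 tip 72.7
```

View pics/scene13.png

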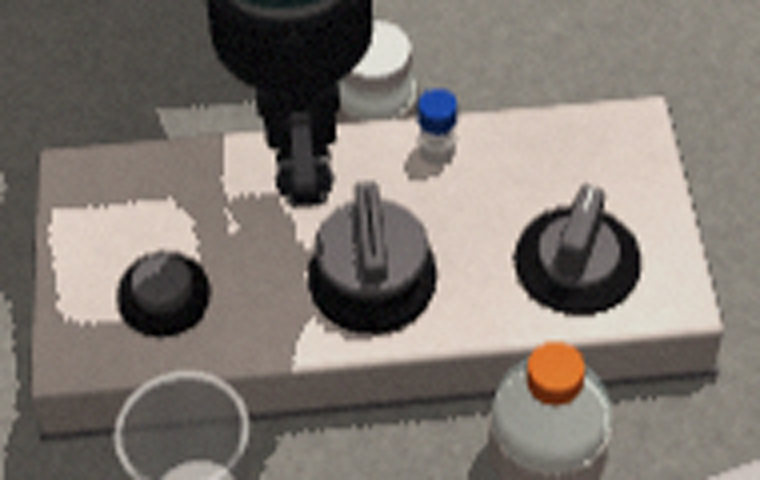

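View pics/top13.png

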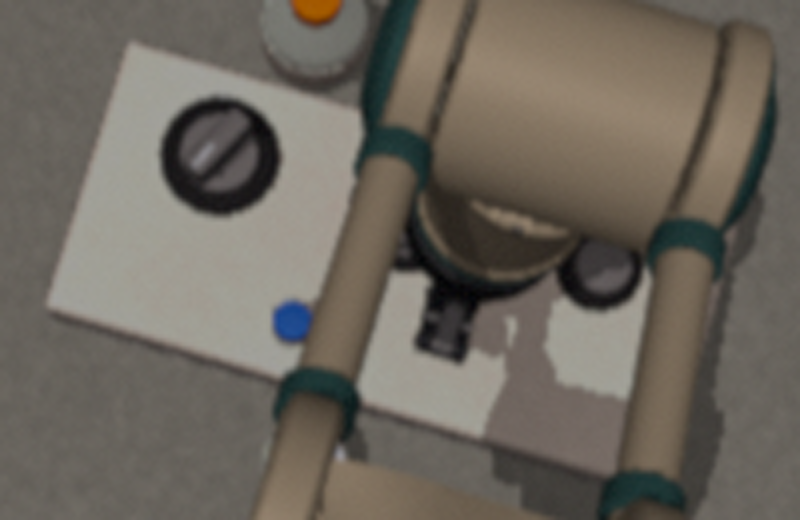

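```bash
python3 -m jog '[5,0,0,0,0,0,10,0,0,0,0,0,12,0,0,0,0,0,12,0,0,0,0,0]' | grep -v ee_rot; for i in 1 2 3; do python3 -m jog '[1,0,0,0,0,0,2,0,0,0,0,0]' | grep -v ee_rot;done
python3 - <<'E'
from h import *
d=get_image("scene");f=d["frame"][:,:,::-1]
f=f[225:345,220:410]
cv2.imwrite(f"pics/s14.png",cv2.resize(f,None,fx=4,fy=4,interpolation=2))
plan(-27,-30,71.8)
E
```

```text
clock: 12.05
position: [0.5634, -0.0807, 0.0918]
contact_force: [0.2, -0.0, -0.5]
width: -0.0003
clock: 12.3
position: [0.5638, -0.0791, 0.0917]
contact_force: [-0.3, -0.3, 0.3]
width: 0.0002
clock: 12.55
position: [0.5641, -0.0779, 0.0917]
contact_force: [-2.4, -2.3, 1.1]
width: 0.0002
clock: 12.8
position: [0.5644, -0.0754, 0.0916]
contact_force: [-1.8, -2.9, 0.3]
width: 0.0001
t 12.85 pos [ 0.5644 -0.0753  0.0916] row [-18.4   0.5   0.9] [-0.05  0.03 -0.1 ] F [-2.08 -2.43  0.83] w -0.00014063471636826822
box off -27.4 -11.6 tip 72.6
```

View pics/s14.png

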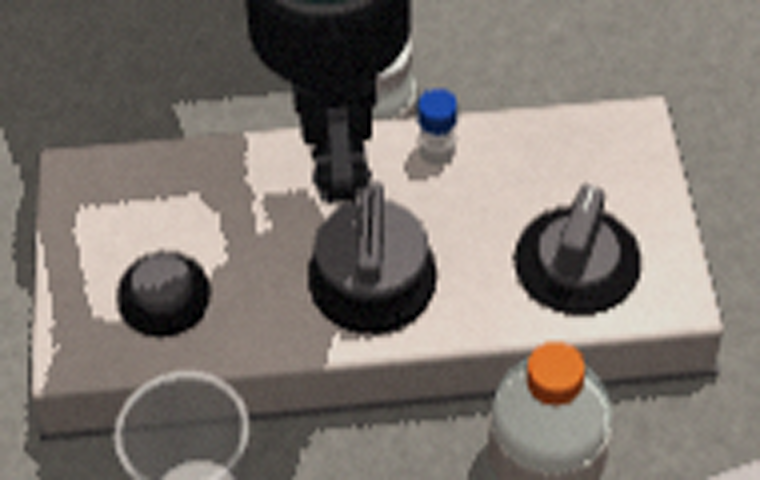

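```bash
for i in 1 2 3; do python3 -m jog '[1.5,0,0,0,0,0,3,0,0,0,0,0]' | grep -v ee_rot;done
python3 - <<'E'
from h import *
d=get_image("scene");f=d["frame"][:,:,::-1]
f=f[225:345,220:410]
cv2.imwrite(f"pics/s15.png",cv2.resize(f,None,fx=4,fy=4,interpolation=2))
plan(-27,-30,71.8)
E
```

```text
clock: 13.1
position: [0.5652, -0.0723, 0.0916]
contact_force: [-2.8, -3.2, 1.4]
width: -0.0001
clock: 13.35
position: [0.5662, -0.0694, 0.0916]
contact_force: [-3.1, -4.2, 0.1]
width: 0.0002
clock: 13.6
position: [0.5675, -0.0667, 0.0918]
contact_force: [-3.3, -3.4, 1.6]
width: 0.0001
t 13.65 pos [ 0.5677 -0.0664  0.0919] row [-27.8  -0.2   1.1] [ 0.03 -0.01 -0.11] F [-3.29 -2.04  2.82] w -0.00047117657646102536
box off -26.7 -2.2 tip 72.9
```

View pics/s15.png

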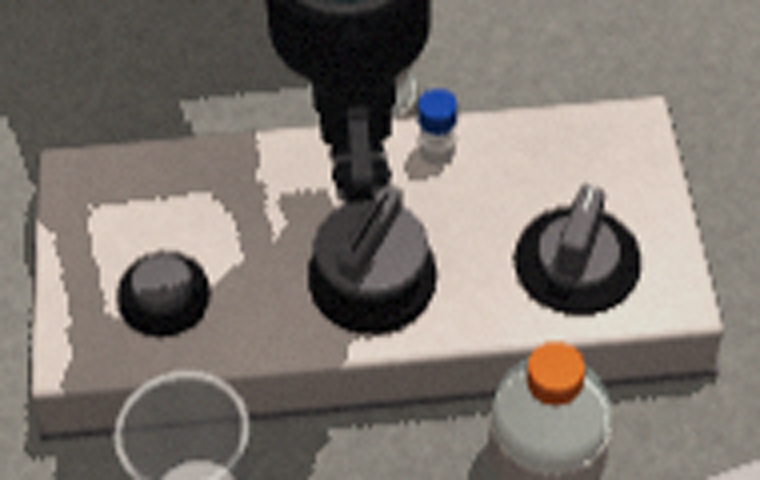

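```bash
for i in 1 2; do python3 -m jog '[1.5,0,0,0,0,0,1.5,0,0,0,0,0]' | grep -v ee_rot;done
python3 - <<'E'
from h import *
d=get_image("scene");f=d["frame"][:,:,::-1]
f=f[225:345,220:410]
cv2.imwrite(f"pics/s16.png",cv2.resize(f,None,fx=4,fy=4,interpolation=2))
plan(-27,-30,71.8)
E
```

```text
clock: 13.9
position: [0.5683, -0.0652, 0.0921]
contact_force: [-2.2, -4.3, 2.7]
width: 0.0
clock: 14.15
position: [0.5687, -0.0641, 0.092]
contact_force: [-3.2, -4.2, 3.0]
width: 0.0001
t 14.2 pos [ 0.5687 -0.0641  0.092 ] row [-30.3  -0.6   1.2] [ 0.08  0.03 -0.1 ] F [-2.46 -4.6   3.23] w 3.669044680972631e-05
box off -26.3 0.3 tip 73.0
```

View pics/s16.png

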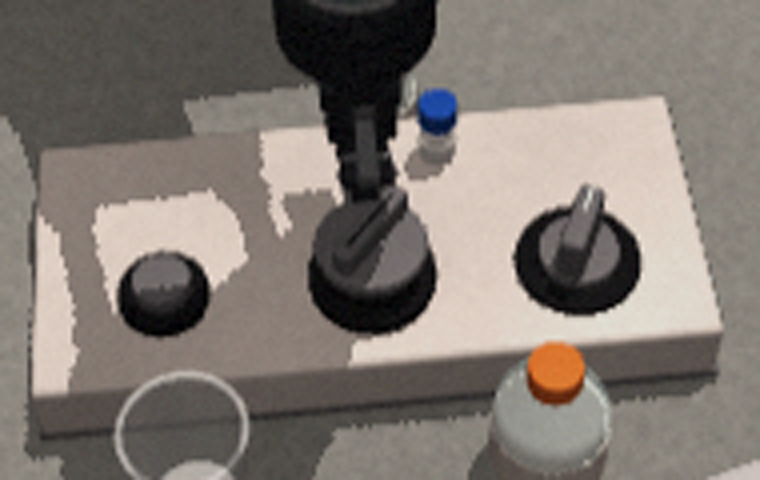

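Run:
```python
from h import *
d=get_image("scene");f=d["frame"][:,:,::-1];cv2.imwrite("pics/sc17.png",f)
g=lambda p:(p[0]/4+220-.375,p[1]/4+225-.375)
for z in(.104,.109):
    a=ray(d,g((399,193)),z);b=ray(d,g((345,262)),z)
    v=b-a;print(z,(a+b)/2,np.linalg.norm(v),np.arctan2(v[1],v[0])-Y)
a=cv2.imread("pics/scene0.png")
c=[cv2.resize(x[258:312,290:336],None,fx=8,fy=8,interpolation=0) for x in(a,f)]
cv2.imwrite("pics/cmp17.png",np.hstack(c))
```

```text
0.104 [ 0.59694665 -0.07141852  0.104     ] 0.05008927522434456 -0.6676366347519047
0.109 [ 0.60025763 -0.07254541  0.109     ] 0.04975703599490943 -0.6676366347519032
```

View pics/cmp17.png

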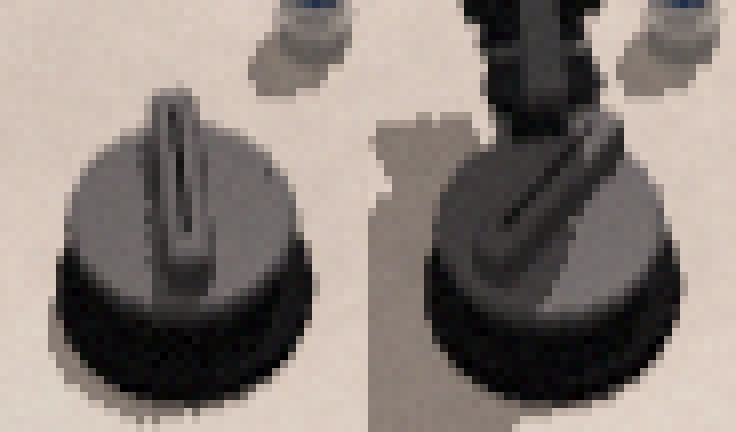

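```bash
for i in 1 2; do python3 -m jog '[1,0,0,0,0,0,1.5,0,0,0,0,0]' | grep -v ee_rot;done
python3 - <<'E'
from h import *
d=get_image("scene");f=d["frame"][:,:,::-1]
a=cv2.imread("pics/scene0.png")
c=[cv2.resize(x[258:312,290:336],None,fx=8,fy=8,interpolation=0) for x in(a,f)]
cv2.imwrite("pics/cmp18.png",np.hstack(c))
E
```

```text
clock: 14.5
position: [0.5687, -0.0628, 0.0918]
contact_force: [-3.7, -4.7, 3.6]
width: -0.0
clock: 14.75
position: [0.5692, -0.0615, 0.0918]
contact_force: [-3.7, -6.0, 2.5]
width: -0.0
```

View pics/cmp18.png

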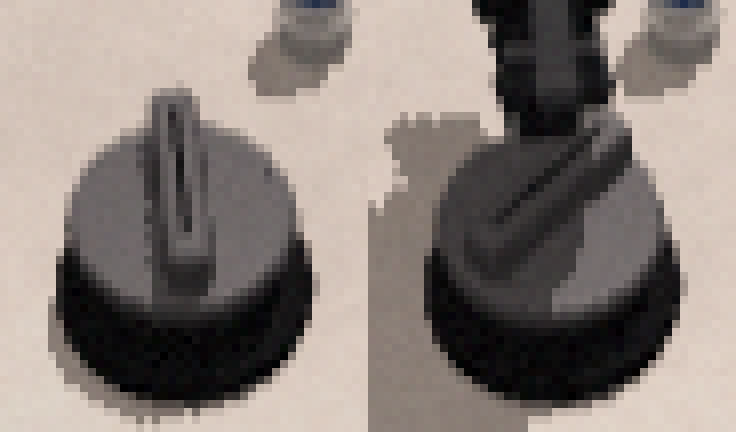

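```bash
python3 -m jog '[1,0,-1.5,0,0,0,1,0,-3,0,0,0,1,0,-3,0,0,0]' | grep -v ee_rot
python3 - <<'E'
from h import *
d=get_image("scene");f=d["frame"][:,:,::-1]
a=cv2.imread("pics/scene0.png")
c=[cv2.resize(x[258:312,290:336],None,fx=8,fy=8,interpolation=0) for x in(a,f)]
cv2.imwrite("pics/cmp19.png",np.hstack(c))
plan(-27,-30,80)
E
```

```text
clock: 15.18
position: [0.569, -0.0601, 0.0945]
contact_force: [-2.9, -3.5, 1.3]
width: 0.0
t 15.225 pos [ 0.569  -0.0601  0.0945] row [-34.2   0.2  -4.5] [-0.03  0.04 -0.11] F [-3.71 -4.52  1.8 ] w 0.0003106247789933852
box off -27.1 4.2 tip 75.5
```

View pics/cmp19.png

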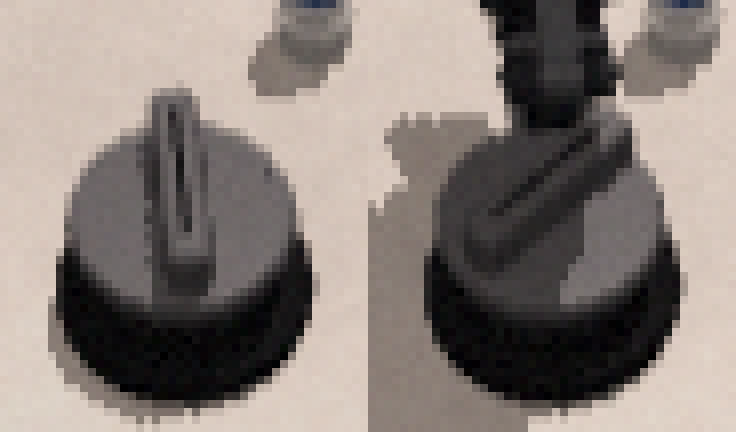

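```bash
python3 -m jog '[-3,0,0,0,0,0,-6,0,0,0,0,0,-9,0,0,0,0,0,-12,0,0,0,0,0,-15,0,0,0,0,0,-18,0,0,0,0,0,-21,0,0,0,0,0,-26,0,0,0,0,0,-32,0,0,0,0,0]' | grep -v ee_rot; python3 -m jog '[0,0,-15,0,0,0,0,0,-30,0,0,0,0,-5,-50,0,0,0,-10,-15,-70,0,0,0,-20,-40,-80,0,0,0,-30,-60,-80,0,0,0,-30,-60,-80,0,0,0]' | grep -v ee_rot
python3 - <<'E'
from h import *
d=get_image("scene");f=d["frame"][:,:,::-1];cv2.imwrite("pics/sc20.png",f)
a=cv2.imread("pics/scene0.png")
c=[cv2.resize(x[258:312,290:336],None,fx=8,fy=8,interpolation=0) for x in(a,f)]
cv2.imwrite("pics/cmp20.png",np.hstack(c))
cv2.imwrite("pics/top20.png",get_image("top")["frame"][:,:,::-1])
E
```

```text
clock: 16.35
position: [0.5608, -0.091, 0.0949]
contact_force: [-0.3, 0.0, -1.0]
width: -0.0002
clock: 17.23
position: [0.494, -0.1031, 0.1762]
contact_force: [1.5, -0.1, -1.0]
width: 0.0
```

View pics/cmp20.png

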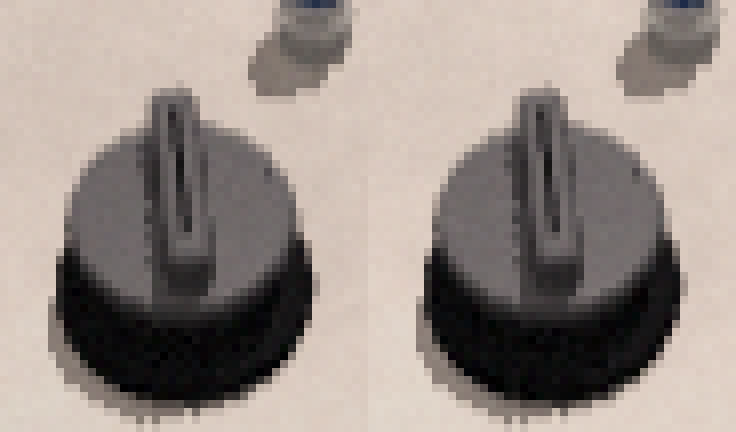

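View pics/sc20.png

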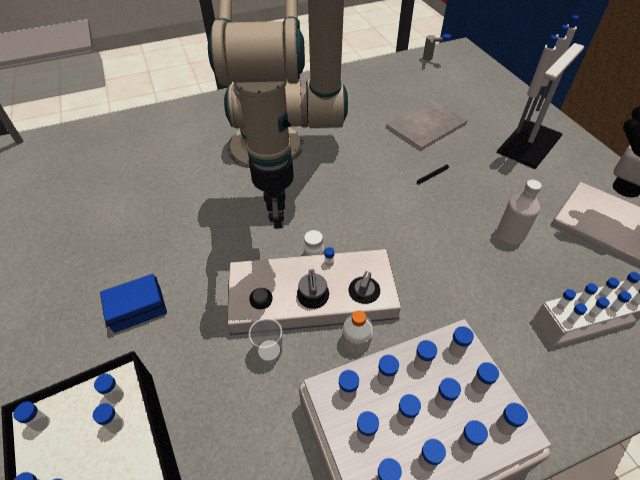

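The button looks the same as in the starting picture: bar end at crop (190,285) both times, up and back at rest. Everything else is in place, with the arm clear.

```bash
python3 -c "
from rig import *
print(sign_off())"
```

```text
the job is handed in; nothing more can be done
None
```

The stop-button check is done and handed in, at about 17 s on the robot's clock. I have no joint readout or verdict; these checks come from pictures and wrist force.

- **Latching:** I pressed the button down with shut fingers to its hard stop, with about 14 N on the wrist. After letting go, the picture showed it still in by roughly 4.5 to 5 mm with the robot off it.
- **Turning:** I pushed the robot-side end of the bar sideways with about 4 to 8 N. At about 0.67 rad the cap still looked down. After about another 4 mm of push, and lifting the finger 3 mm, the picture showed it up.
- **Finish:** I backed off, and the bar turned back by itself.

**Last checks:** In the final scene picture the button matches the starting picture in height and angle, pixel for pixel as far as I can see. By eye, the start button, speed knob and loose things are where they stood. The arm is clear, with only sensor noise on the wrist force. I saved a final top view but did not examine it.

**What disagreed:** The shut fingers first touched the bar about 23 mm lower than the stated 19 mm fingertip distance predicts. I did not find out why, so I set the later heights from the felt contact and hard stop instead.

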